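Index the sample carousel and swing the dosing arm over the beaker

TASK

Bring the beaker with the red stir bar in it to the dosing place of the carousel, the one at the orange pointer in front of the post: push a spoke of its cross-bar handle round with a fingertip until the carousel clicks in there, while the dosing arm still stands aside so that no drip falls into a wrong beaker. Then push the dosing arm round with a fingertip until it rests against its stop, its outlet over that beaker. Only push: touch no beaker, lift nothing, and leave the things standing around where they are.

Things in the scene. Friction and masses are not known exactly. Their poses are not given: they have to be found in the camera images.
- dosing_stand: the fixed light grey housing of the dosing stand: a round plate (196 mm across, 16 mm high) under the carousel, with a tail (64 mm wide) that carries the post and a small click bracket (30 mm high) at the rim. Origin on the worktop on the carousel's axis; its x axis points along the tail, to the dosing place (60 mm from the axis) and on to the post (132 mm), z up. It does not move
- carousel (a joint): turn of the carousel in rad, 0 at the start, positive anticlockwise seen from above, endless both ways. A sprung roller clicks in at every quarter turn, when a nest stands exactly at the dosing place; it starts clicked in. Leaving or entering a click takes about 6 N on a spoke, elsewhere 1 N; the roller pulls it in over the last 5 degrees. It stays where it is left
- hub_top (a point): the top of the handle's hub (28 mm across), on the carousel's axis, at z = 141 mm. The carousel's dark round deck is 184 mm across, top at z = 28 mm, and has four nests (low rings, 12 mm high), one beaker in each, 90 degrees apart on a circle of 60 mm radius
- spoke_0 (a point): point on the middle line of one spoke of the cross-bar handle, 38 mm from the carousel's axis, at z = 128 mm. The two spokes are level round bars straight out from the hub, opposite each other, each over the gap between two nests, ends 52 mm from the axis, with a black sleeve 13 mm thick on the outer 29 mm; they turn with the carousel. Below them is free air down to the beaker rims at z = 98 mm
- spoke_1 (a point): the same point on the opposite spoke
- dosing_place (a point): fixed point on the housing's x axis, at deck height (z = 28 mm), 60 mm from the carousel's axis: where the middle of the beaker's foot must come. An orange pointer on the housing marks the place, just outside the deck
- dosing_arm (a joint): swing of the dosing arm in rad: 0 = against its working stop, arm pointing from the post to the carousel's axis, outlet over the dosing place; positive = swung away clockwise seen from above (to the stand's +y side), at most 1.8. Starts between 1.0 and 1.6. A little stiff (1 to 2 N at the sleeve); it stays where it is left
- swing_axis (a point): the swing axis of the dosing arm (top of the steel post, 26 mm collar, top at z = 168 mm), at the height of the arm, z = 150 mm
- sleeve (a point): middle of the black sleeve on the dosing arm (15 mm thick, 30 mm long), 42 mm from the swing axis, at z = 150 mm. The arm is a level 11 mm steel tube that ends 72 mm from the swing axis, bent down there
- outlet_tip (a point): the tip of the white outlet, 72 mm from the swing axis at the arm's end, at z = 108 mm, 10 mm above the beaker rims
- bar_beaker: the clear glass beaker (53 mm across, 70 mm high, open) that holds the red stir bar. Loose in its nest with 1.5 mm play. Origin at the middle of its underside, z axis up its middle. Starts in any nest but the one at the dosing place
- stir_bar: the red stir bar, 36 x 9 x 9 mm, lying loose on the floor of bar_beaker. Origin at the middle of its underside
- empty_beaker_0: an empty clear glass beaker like bar_beaker, standing in another nest of the carousel
- empty_beaker_1: an empty clear glass beaker like bar_beaker, standing in another nest of the carousel
- empty_beaker_2: an empty clear glass beaker like bar_beaker, standing in another nest of the carousel
- buffer_bottle: bystander: white bottle with a red band and a white cap, 54 mm across, 109 mm high, to the right of the post. Origin at the middle of its underside
- amber_vial: bystander: amber vial with a black cap, 22 mm across, 70 mm high, standing at the front right. Origin at the middle of its underside
- blue_marker: bystander: blue marker pen, 126 x 14 x 14 mm, lying to the left. Origin at the middle of its underside
- tape: bystander: roll of cream tape, 68 mm across, 19 mm high, lying on the right. Origin at the middle of its underside
Things that resemble listed ones, but are neither listed nor needed, are in the scene too. What is shaped like the empty_beaker_0 but green is not meant.

How it is judged:
On the way, in this order (a step that is already met when the one before it is completed fails the run):
1. the beaker with the stir bar stands at the dosing place, clicked in (within 6 mm), while the dosing arm still stands aside (more than 0.5 rad from its stop) (horizontal distance between bar_beaker and dosing_place below 0.006 m and value of joint dosing_arm above 0.5 rad), for 0.3 s.
2. the dosing arm rests against its stop (within 0.06 rad) with its outlet over that beaker (value of joint dosing_arm below 0.06 rad and horizontal distance between outlet_tip and bar_beaker below 0.01 m), for 0.3 s.
At the end, for the whole second after the job is handed in: The beaker with the stir bar stands at the dosing place (its middle within 6 mm), the dosing arm is within 0.06 rad of its stop with the outlet within 10 mm of the beaker's middle line, the carousel is at rest, the bar lies in its beaker, and all four beakers stand upright in their nests (all of step 2 and horizontal distance between bar_beaker and dosing_place below 0.006 m and velocity of joint carousel between -0.05 and 0.05 rad/s and horizontal distance between stir_bar and bar_beaker below 0.02 m and height (world z) of stir_bar below 0.045 m and angle between each of empty_beaker_0, bar_beaker, empty_beaker_1, empty_beaker_2's own z axis and vertical below 0.1 rad and height (world z) of each of empty_beaker_0, bar_beaker, empty_beaker_1, empty_beaker_2 below 0.034 m); the robot touches nothing.
It fails at once if a beaker is touched by the robot (more than 1 N) (contact force between any of the fingers, the arm and empty_beaker_0 above 1 N or contact force between any of the fingers, the arm and bar_beaker above 1 N or contact force between any of the fingers, the arm and empty_beaker_1 above 1 N or contact force between any of the fingers, the arm and empty_beaker_2 above 1 N).
It fails at once if a beaker or the stir bar is lifted out or tipped (height (world z) of any of empty_beaker_0, bar_beaker, empty_beaker_1, empty_beaker_2 above 0.043 m or angle between any of empty_beaker_0, bar_beaker, empty_beaker_1, empty_beaker_2's own z axis and vertical above 0.25 rad or height (world z) of stir_bar above 0.055 m).
It fails at once if a thing standing around is moved by more than 15 mm or tipped over (distance of any of buffer_bottle, amber_vial, blue_marker, tape from where it was at the start of the episode above 0.015 m or angle between any of buffer_bottle, amber_vial's own z axis and vertical above 0.4 rad).
It also fails if it takes over 48 s, if anything falls off the work surface, if the arm or the gripper's body presses on something with over 40 N, if the wrist force passes 120 N, or if a joint passes its speed limit or range.

ROBOT

A 6-joint arm with a two-finger parallel gripper is mounted at the origin on a cart in front of the work surface, level with it; the furniture and walls round the work are solid. World frame = base frame: x ahead of the robot, y to its left, z up, the work surface at z = 0. Lengths are in m, angles in rad, forces in N, time in s.
With the tool pointing down it reaches from about 0.3 to 0.875 m from the base axis. Payload 4.2 kg.
Tool frame: the origin (TCP) lies midway between the tips of the shut fingers; the grasp point (between the pads) lies 19 mm behind it; z points along the fingers, y is the direction in which the jaws open and shut (so a half turn about z gives the same grasp; the last joint's range is limited). The gripper opens to 85 mm and grips with 20 to 120 N. Pads are 22 mm wide; open, the fingers measure 114 mm over their backs; the gripper's body (76 mm by 85 mm) begins 54 mm behind the grasp point. The pads swing forward as they close: fully open they stand 13 mm farther back than shut.
Start: joints at [1.205, 0.32, 1.565, -0, 1.257, -0.02], TCP at [0.195, 0.541, 0.231] pointing down, gripper open.
Joint ranges: [-3.11, 3.11], [-0.84, 2.01], [0.21, 2.61], [-1.34, 4.49], [0.05, 2.63], [-2.56, 2.56]. Speed limits (rad/s): [2.57, 2.57, 3.14, 3.14, 3.14, 3.14].

INTERFACE

Orientations are given as a unit quaternion [w, x, y, z].
In Python, from workcell import robot gives the robot as it stands. The module is installed in compiled form; this text tells all that it offers.
- The arm moves only by the tool move_arm, never from a script. Its argument "rows" is a list of rows, each a list of 7 numbers: the shift along the tool's x, y, z in mm, then the turn, a rotation vector about the tool's x, y, z in rad, then the finger opening in mm, from 0 to 85.4. In form: [[x, y, z, rx, ry, rz, claw], ...]. A call has 1 to 5 rows; each row shifts and turns the pose as measured when the row begins, along the tool's axes as they then stand; what a row does not reach is not made up. A row lasts 1/10 s, in which the tool goes at most 50 mm and 8.59 degrees, less where a joint would pass 70% of its speed; a pose out of reach is approached as far as the arm can. A call with a gripper value outside its range is refused whole. The fingers move at their own pace and stop on an object; "squeeze" is the grip in N (left out, the last holds). Time passes only in rows, so rows that do not move let the fingers close. It gives the time, the measured TCP pose, the force and the opening at its end, in the units of the state.
- robot.sense(): the state, without advancing time (a new reading comes with each control period).
- robot.camera(name): name is "scene" or "top" or "wrist"; returns a dict with "pixels" (480x640x3 uint8, blue, green, red), "K" (3x3 intrinsics, pixels), "extrinsics" (4x4, takes a point from world to camera coordinates). Camera axes: x right, y down, z forward; pixel columns grow to the right and rows downward; lengths in m; the calibration is good to about 2 mm. A picture is of the moment at which its call begins. There is no depth.
- robot.job_done(): hands the job in, once; it reports no verdict.
The state is a dict: "t": time; "qpos": joint angles; "joint_vel": joint speeds; "joint_efforts": joint torques, N m; "tcp_pos": TCP position; "tool_rot": TCP orientation; "contact_force": force on the tool from outside, world axes, zero at the start; "moment": the same for the moment, N m; "gripper_width": finger opening in m.
Only numpy, scipy, OpenCV 4.12 (cv2) and the standard library are available. Lean on these libraries where they do the work, as an engineer would, in place of code of your own. Each camera call takes 0.05 s, during which the arm holds its last target.

## Working session

There is one attempt and no reset: what is moved stays moved. The work goes in short steps, Python scripts to look and compute and a tool call to move; the robot and the scene stay as the last step left them, time stands still between calls to the robot, and variables do not carry over. Pictures are saved under pics/ and viewed, and the job is handed in when it is done.

Besides the shell and the picture viewer there is one more tool, called after ">>>" as name([rows], argument=value, ...), one row to a line, values as JSON. move_arm: Moves the arm, as the interface text tells. Its arguments: {"type":"object","properties":{"rows":{"type":"array","items":{"type":"array","items":{"type":"number"}}},"squeeze":{"type":"number"}},"required":["rows"]}

```bash
mkdir -p pics; cat > h.py <<'E'
import numpy as np,cv2
from workcell import robot
def pix(c,p):
    q=c['extrinsics']@np.append(p,1.0); u=c['K']@q[:3]; return u[:2]/u[2]
def ray(c,uv,z):
    E=c['extrinsics'];R=E[:3,:3];t=E[:3,3];o=-R.T@t
    d=R.T@np.linalg.solve(c['K'],[uv[0],uv[1],1.0]); return o+d*(z-o[2])/d[2]
E
python3 - <<'E'
from h import *
import pickle
d={}
for n in ["scene","top","wrist"]:
    c=robot.camera(n); d[n]=c; cv2.imwrite(f"pics/{n}0.png",c['pixels'])
    R=c['extrinsics'];print(n,-R[:3,:3].T@R[:3,3],c['K'][0,0])
pickle.dump(d,open('c0.pkl','wb'));print(robot.sense())
E
```

```text
scene [ 0.02631317 -0.70843622  0.80709425] 475.70149049126957
top [ 0.34839771 -0.07956657  1.43850313] 488.63422885782813
wrist [0.11552107 0.56977902 0.37227728] 392.8390341667473
{'t': 0.15, 'qpos': array([ 1.20499561e+00,  3.20162639e-01,  1.56539741e+00, -4.98402391e-07,
        1.25742766e+00, -2.00001800e-02]), 'joint_vel': array([ 0.00040377, -0.00186829, -0.00409261,  0.00080923,  0.00088183,
        0.00160357]), 'joint_efforts': array([ 6.08923438e-04, -4.15837669e+01, -2.34346265e+01, -9.90351268e-07,
        5.95431717e-03, -2.53782957e-05]), 'tcp_pos': array([0.19476471, 0.54062065, 0.23066585]), 'tool_rot': array([-1.33488363e-04,  1.72039978e-01,  9.85089722e-01, -6.84638124e-04]), 'contact_force': array([-0.01339212,  0.00256221,  0.13490581]), 'moment': array([0.0089071 , 0.02162043, 0.02480659]), 'gripper_width': 0.08540290994804858}
```

```bash
ls pics
```

```text
scene0.png
top0.png
wrist0.png
```

View pics/scene0.png

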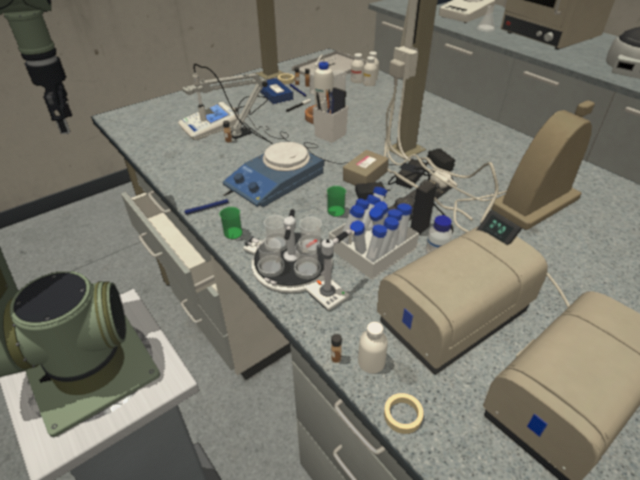

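View pics/top0.png

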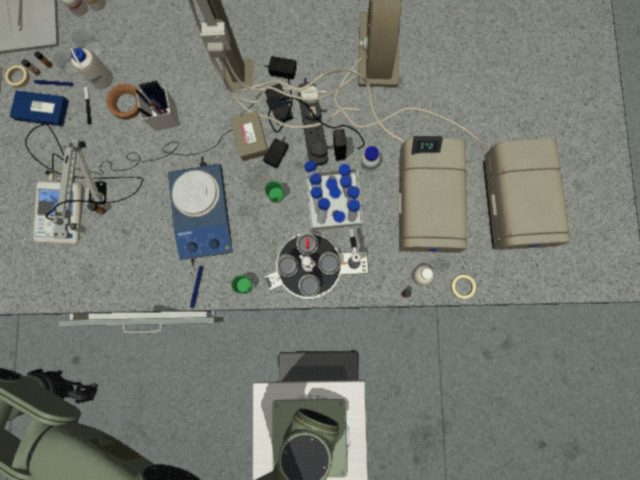

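```bash
python3 - <<'E'
import cv2
a=cv2.imread('pics/top0.png')[210:310,250:390];cv2.imwrite('pics/t1.png',cv2.resize(a,None,fx=5.7,fy=5.7,interpolation=cv2.INTER_CUBIC))
a=cv2.imread('pics/scene0.png')[190:310,230:370];cv2.imwrite('pics/s1.png',cv2.resize(a,None,fx=5,fy=5,interpolation=cv2.INTER_CUBIC))
E
```

```text
(no output)
```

View pics/t1.png

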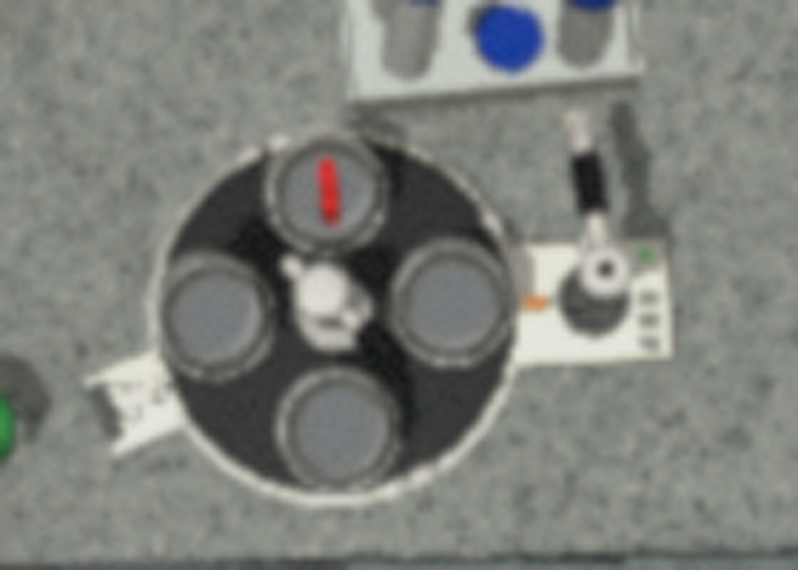

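View pics/s1.png

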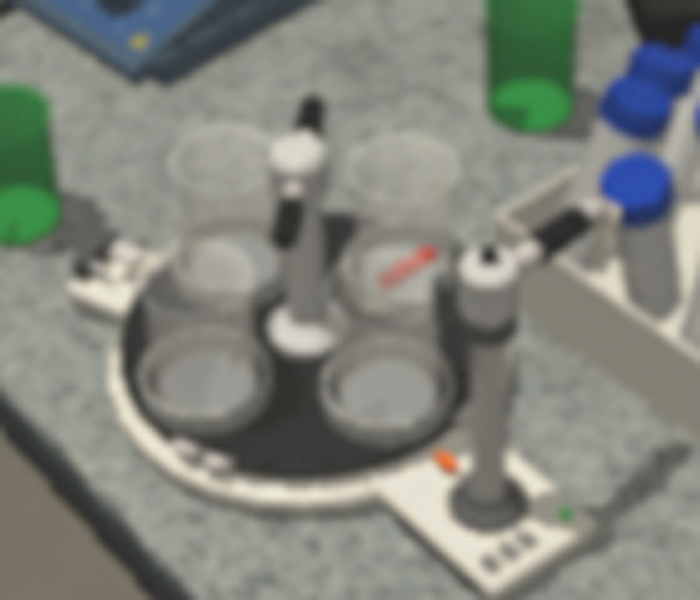

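```bash
python3 - <<'E'
from h import *
import pickle
from scipy.optimize import least_squares
d=pickle.load(open('c0.pkl','rb'))
T=lambda u,v:(250+(u+.5)/5.7-.5,210+(v+.5)/5.7-.5)
S=lambda u,v:(230+(u+.5)/5-.5,190+(v+.5)/5-.5)
obs=[('top',T(322,292),0,0,.141),('top',T(604,270),.132,0,.168),('scene',S(298,152),0,0,.141),('scene',S(488,262),.132,0,.168),
('top',T(330,190),0,.06,.031),('top',T(215,313),-.06,0,.031),('top',T(340,427),0,-.06,.031),('top',T(450,303),.06,0,.031)]
def w(p,x,y,z):
    c,s=np.cos(p[2]),np.sin(p[2]); return np.array([p[0]+c*x-s*y,p[1]+s*x+c*y,z])
f=lambda p:np.concatenate([pix(d[n],w(p,x,y,z))-np.array(o) for n,o,x,y,z in obs])
for n,o,x,y,z in obs: print(n,ray(d[n],o,z))
r=least_squares(f,[.4,0,-1.57],loss='soft_l1');print(r.x,np.degrees(r.x[2]));print(f(r.x).reshape(-1,2).round(1))
p=r.x
# arm tip in top, sleeve
for uv in [(578,120),(588,182)]: 
    q=ray(d['top'],T(*uv),.15);e=q[:2]-w(p,.132,0,0)[:2];a=np.arctan2(e[1],e[0])-p[2];print('arm',q,np.linalg.norm(e),(np.pi-a)%(2*np.pi))
# spoke projections
im={n:d[n]['pixels'].copy() for n in d}
def dot(n,x,y,z,col):
    u=pix(d[n],w(p,x,y,z)); return u
A=cv2.resize(d['top']['pixels'][210:310,250:390],None,fx=5.7,fy=5.7,interpolation=cv2.INTER_CUBIC)
B=cv2.resize(d['scene']['pixels'][190:310,230:370],None,fx=5,fy=5,interpolation=cv2.INTER_CUBIC)
def mk(x,y,z,col):
    u=pix(d['top'],w(p,x,y,z));cv2.circle(A,(int((u[0]-250+.5)*5.7),int((u[1]-210+.5)*5.7)),3,col,-1)
    u=pix(d['scene'],w(p,x,y,z));cv2.circle(B,(int((u[0]-230+.5)*5),int((u[1]-190+.5)*5)),3,col,-1)
for k in (-45,135):
  for r_ in (.02,.038,.052): mk(r_*np.cos(np.radians(k)),r_*np.sin(np.radians(k)),.128,(0,255,0) if k<0 else (255,255,0))
for t in np.arange(0,6.28,.2): mk(.092*np.cos(t),.092*np.sin(t),.028,(0,0,255))
mk(0,0,.141,(255,0,0));mk(.132,0,.168,(255,0,0));mk(.06,0,.028,(0,255,255))
cv2.imwrite('pics/t2.png',A);cv2.imwrite('pics/s2.png',B)
E
```

```text
top [ 0.4810859 -0.0077126  0.141    ]
top [ 0.4855643  -0.13856411  0.168     ]
scene [ 0.4786383  -0.00827129  0.141     ]
scene [ 0.47970135 -0.14304416  0.168     ]
top [ 0.54451568 -0.00647789  0.031     ]
top [0.48284225 0.05290197 0.031     ]
top [ 0.42384992 -0.00969587  0.031     ]
top [ 0.48529675 -0.06647852  0.031     ]
[ 0.48241918 -0.007351   -1.55964865] -89.36128504831697
[[-0.1 -0.5]
 [ 0.3  0.6]
 [ 1.1 -0.9]
 [ 0.5 -1.8]
 [ 0.1  0.7]
 [ 0.1  0.4]
 [-0.6  0.5]
 [ 0.3  0.8]]
arm [ 0.55833265 -0.12936993  0.15      ] 0.07510706733824868 1.4487686094489458
arm [ 0.52892054 -0.13318845  0.15      ] 0.04544851808995056 1.446112956772899
```

View pics/t2.png

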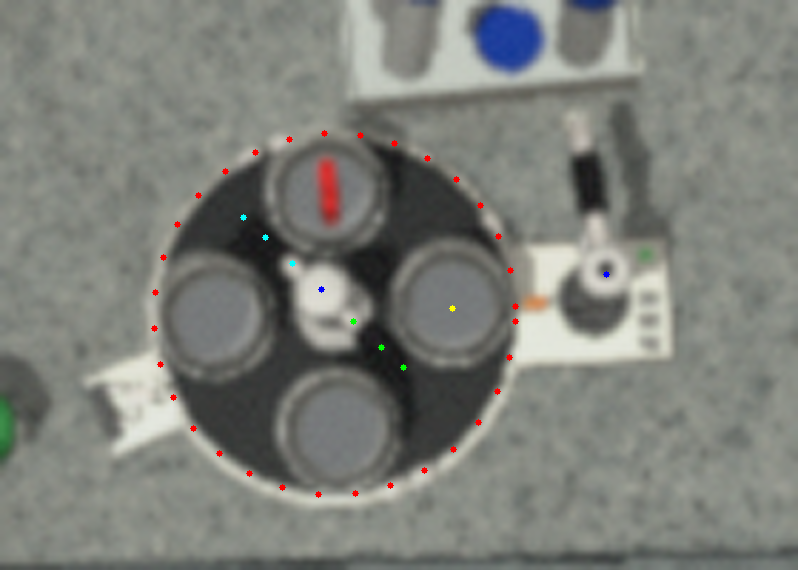

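View pics/s2.png

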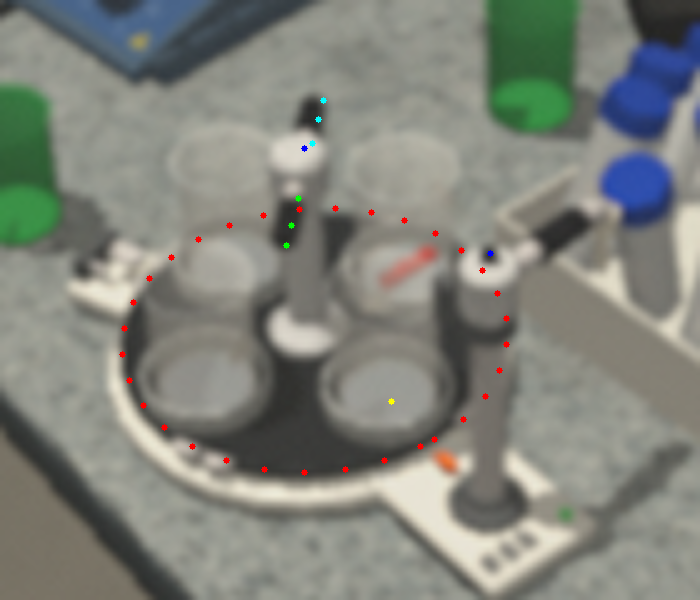

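```bash
cat >> h.py <<'E'
from scipy.spatial.transform import Rotation as Ro
P=[.4815,-.0078,-1.5596]
def W(x,y,z=0):
    c,s=np.cos(P[2]),np.sin(P[2]); return np.array([P[0]+c*x-s*y,P[1]+s*x+c*y,z])
def cur():
    s=robot.sense();q=s['tool_rot'];return np.array(s['tcp_pos']),Ro.from_quat([q[1],q[2],q[3],q[0]]),s
def down(yaw): # tool x at world angle yaw, z down
    c,s=np.cos(yaw),np.sin(yaw);return Ro.from_matrix(np.array([[c,s,0],[s,-c,0],[0,0,-1.]]))
def plan(tgts,claw=0,maxmm=45,maxdeg=8):
    p,R,s=cur();print('at',p.round(4),'q',np.round(s['qpos'],2),'F',np.round(s['contact_force'],1),'t',s['t'])
    out=[]
    for tp,ty in tgts:
        RT=down(ty);rv=(R.inv()*RT).as_rotvec();d=tp-p
        n=max(1,int(np.ceil(max(np.linalg.norm(d)*1e3/maxmm,np.degrees(np.linalg.norm(rv))/maxdeg))))
        for i in range(n):
            pn=p+d/n;Rn=R*Ro.from_rotvec(rv/n)
            out.append(list((R.inv().apply(pn-p)*1e3).round(1))+list((R.inv()*Rn).as_rotvec().round(3))+[claw]);p,R=pn,Rn
    for r in out:print([float(x) for x in r])
def spoke(th,off,r=.042,z=.113): # stand angle deg, offset on ccw side
    a=np.radians(th);return W(r*np.cos(a)-off*np.sin(a),r*np.sin(a)+off*np.cos(a),z),a-np.pi/2+P[2]
E
python3 -c "
from h import *
t,y=spoke(-45,.030,z=.22);print(t,np.degrees(y));plan([(t,y+2*np.pi if y<-np.pi else y)])"
```

```text
[ 0.47358526 -0.0588035   0.22      ] -224.3584977286032
at [0.1948 0.5406 0.2307] q [ 1.2   0.32  1.57 -0.    1.26 -0.02] F [-0.   0.   0.1] t 0.15
[-31.0, -31.3, 0.8, -0.0, 0.0, 0.029, 0.0]
[-31.9, -30.4, 0.8, -0.0, 0.0, 0.029, 0.0]
[-32.8, -29.5, 0.7, -0.0, 0.0, 0.029, 0.0]
[-33.6, -28.5, 0.7, -0.0, 0.0, 0.029, 0.0]
[-34.4, -27.6, 0.7, -0.0, 0.0, 0.029, 0.0]
[-35.2, -26.6, 0.7, -0.0, 0.0, 0.029, 0.0]
[-35.9, -25.5, 0.7, -0.0, 0.0, 0.029, 0.0]
[-36.6, -24.5, 0.7, -0.0, 0.0, 0.029, 0.0]
[-37.3, -23.5, 0.7, -0.0, 0.0, 0.029, 0.0]
[-38.0, -22.4, 0.7, -0.0, 0.0, 0.029, 0.0]
[-38.6, -21.3, 0.7, -0.0, 0.0, 0.029, 0.0]
[-39.2, -20.2, 0.7, -0.0, 0.0, 0.029, 0.0]
[-39.7, -19.0, 0.7, -0.0, 0.0, 0.029, 0.0]
[-40.3, -17.9, 0.7, -0.0, 0.0, 0.029, 0.0]
[-40.8, -16.7, 0.7, -0.0, 0.0, 0.029, 0.0]
```

>>> move_arm([
  [-31,-31,0.8,0,0,0.029,0],
  [-32,-30,0.8,0,0,0.029,0],
  [-33,-29.5,0.7,0,0,0.029,0],
  [-33.6,-28.5,0.7,0,0,0.029,0],
  [-34.4,-27.6,0.7,0,0,0.029,0],
], squeeze=40)

```text
t: 0.65
tcp_pos: [0.2886, 0.3391, 0.2243]
tool_rot: [-0.001, 0.241, 0.97, -0.001]
contact_force: [1.2, -0.1, 0.4]
gripper_width: 0.0127
```

>>> move_arm([
  [-35,-26.6,0.7,0,0,0.029,0],
  [-36,-25.5,0.7,0,0,0.029,0],
  [-36.6,-24.5,0.7,0,0,0.029,0],
  [-37.3,-23.5,0.7,0,0,0.029,0],
  [-38,-22.4,0.7,0,0,0.029,0],
])

```text
t: 1.15
tcp_pos: [0.3825, 0.1304, 0.2207]
tool_rot: [0.0, 0.313, 0.95, -0.001]
contact_force: [0.5, 0.6, 0.1]
gripper_width: -0.0003
```

```bash
python3 -c "
from h import *
t,y=spoke(-45,.030,z=.22);plan([(t,y)])"
```

```text
at [0.3825 0.1304 0.2207] q [ 0.3   0.06  1.93 -0.    1.15 -0.63] F [0.5 0.6 0.1] t 1.15
[-37.1, -19.6, 0.2, -0.0, 0.0, 0.028, 0.0]
[-37.7, -18.6, 0.2, -0.0, 0.0, 0.028, 0.0]
[-38.2, -17.5, 0.2, -0.0, 0.0, 0.028, 0.0]
[-38.6, -16.5, 0.2, -0.0, 0.0, 0.028, 0.0]
[-39.1, -15.4, 0.1, -0.0, 0.0, 0.028, 0.0]
```

>>> move_arm([
  [-37,-19.6,0.2,0,0,0.028,0],
  [-37.7,-18.6,0.2,0,0,0.028,0],
  [-38.2,-17.5,0.2,0,0,0.028,0],
  [-38.6,-16.5,0.2,0,0,0.028,0],
  [-39,-15.4,0.1,0,0,0.028,0],
])

```text
t: 1.65
tcp_pos: [0.4741, -0.0682, 0.2198]
tool_rot: [0.0, 0.382, 0.924, -0.0]
contact_force: [1.1, 1.7, -0.4]
gripper_width: -0.0001
```

```bash
python3 -c "
from h import *
t,y=spoke(-45,.030,z=.15);plan([(t,y)])
for n in ['wrist','scene']:
  cv2.imwrite(f'pics/{n}3.png',robot.camera(n)['pixels'])"
```

```text
at [ 0.4741 -0.0682  0.2198] q [-0.17  0.18  1.79 -0.    1.17 -0.95] F [ 1.1  1.7 -0.4] t 1.65
[3.5, 3.2, 34.9, -0.0, 0.0, -0.005, 0.0]
[3.5, 3.2, 34.9, -0.0, 0.0, -0.005, 0.0]
```

View pics/wrist3.png

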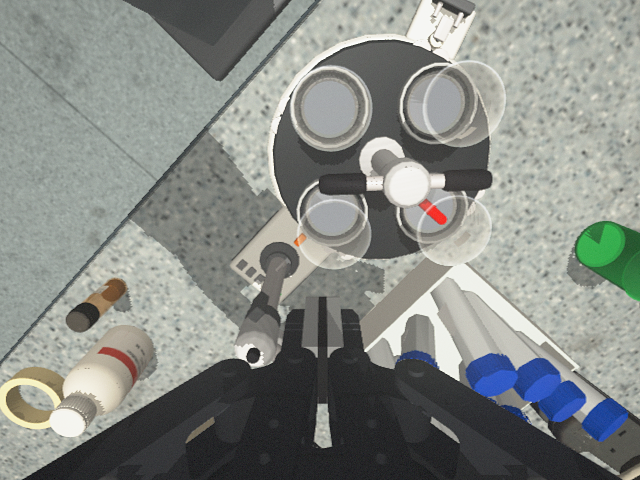

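View pics/scene3.png

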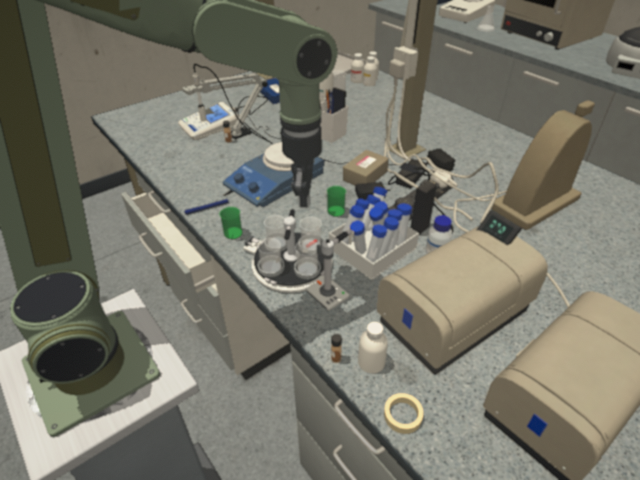

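>>> move_arm([
  [3.5,3.2,35,0,0,-0.005,0],
  [3.5,3.2,35,0,0,-0.005,0],
  [0,0,0,0,0,0,0],
])

```text
t: 2.05
tcp_pos: [0.4758, -0.0618, 0.1482]
tool_rot: [0.002, 0.381, 0.925, -0.001]
contact_force: [-0.7, -0.5, -0.1]
gripper_width: 0.0002
```

```bash
python3 -c "
from h import *
t,y=spoke(-45,.030);plan([(t,y)])
for n in ['wrist']:
  cv2.imwrite(f'pics/{n}4.png',robot.camera(n)['pixels'])"
```

```text
at [ 0.4758 -0.0618  0.1482] q [-0.15  0.24  1.9  -0.    0.99 -0.94] F [-0.7 -0.5 -0.1] t 2.05
[3.8, 0.6, 35.2, 0.0, 0.004, -0.007, 0.0]
```

View pics/wrist4.png

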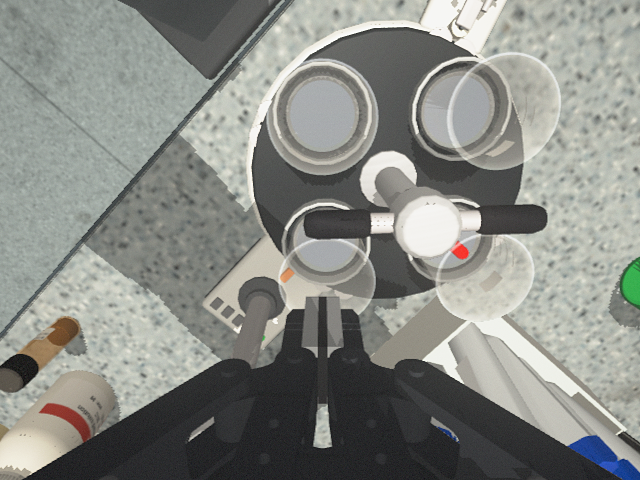

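>>> move_arm([
  [2,3,20,0,0.004,-0.004,0],
  [1,2,15,0,0,-0.003,0],
  [0,0,0,0,0,0,0],
])

```text
t: 2.4
tcp_pos: [0.4823, -0.0559, 0.1198]
tool_rot: [0.006, 0.376, 0.926, 0.002]
contact_force: [-0.4, 0.1, -0.0]
gripper_width: 0.0001
```

```bash
python3 -c "
from h import *
t,y=spoke(-45,.0175,r=.040);plan([(t,y)],maxmm=4)
print([robot.sense()['moment']])
for n in ['wrist']:
  cv2.imwrite(f'pics/{n}5.png',robot.camera(n)['pixels'])"
```

```text
at [ 0.4823 -0.0559  0.1198] q [-0.14  0.28  1.94  0.    0.91 -0.94] F [-0.4  0.1 -0. ] t 2.4
[3.3, -1.2, 1.3, 0.002, 0.002, 0.0, 0.0]
[3.3, -1.2, 1.3, 0.002, 0.002, 0.0, 0.0]
[3.3, -1.2, 1.3, 0.002, 0.002, 0.0, 0.0]
[3.3, -1.2, 1.3, 0.002, 0.002, 0.0, 0.0]
[3.3, -1.2, 1.4, 0.002, 0.002, 0.0, 0.0]
[array([ 0.04510299, -0.00477627,  0.00844353])]
```

View pics/wrist5.png

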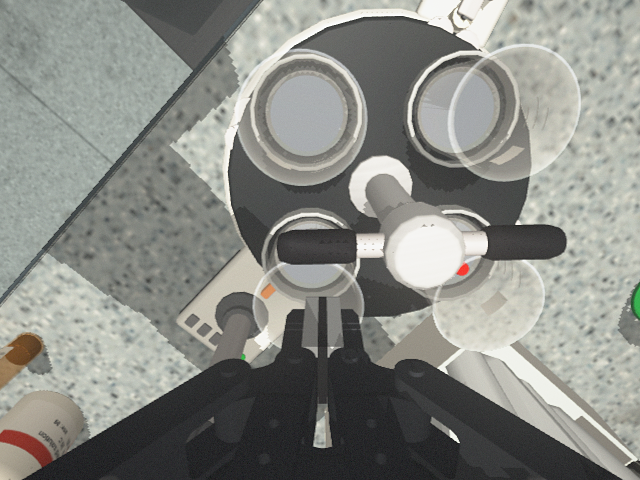

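>>> move_arm([
  [3.3,-1.2,2,0.002,0.002,0,0],
  [3.3,-1.2,2,0.002,0.002,0,0],
  [3.3,-1.2,2,0.002,0.002,0,0],
  [3,-1.2,2,0.002,0.002,0,0],
  [0,0,0,0,0,0,0],
])

```text
t: 2.95
tcp_pos: [0.4718, -0.0502, 0.1169]
tool_rot: [0.006, 0.376, 0.927, 0.0]
contact_force: [-0.1, -0.4, -0.0]
gripper_width: 0.0001
```

```bash
python3 -c "
from h import *
for o in [.0175]:
  plan([spoke(-45-k,o,r=.040) for k in range(0,20,4)],maxmm=4)"
```

```text
at [ 0.4718 -0.0502  0.1169] q [-0.13  0.27  1.96 -0.    0.9  -0.93] F [-0.1 -0.4 -0. ] t 2.95
[2.6, -1.4, 1.9, 0.003, 0.005, 0.001, 0.0]
[2.6, -1.4, 1.9, 0.003, 0.005, 0.001, 0.0]
[2.8, -1.1, 0.0, 0.0, -0.0, 0.07, 0.0]
[2.8, -1.1, -0.0, 0.0, 0.0, 0.07, 0.0]
[2.8, -1.1, 0.0, -0.0, -0.0, 0.07, 0.0]
[2.8, -1.1, -0.0, 0.0, 0.0, 0.07, 0.0]
```

>>> move_arm([
  [2.6,-1.4,2,0.003,0.005,0.001,0],
  [2.6,-1.4,2,0.003,0.005,0.001,0],
  [3,-1.1,0.5,0,0,0.07,0],
])

```text
t: 3.25
tcp_pos: [0.4655, -0.0489, 0.1129]
tool_rot: [0.003, 0.409, 0.912, -0.001]
contact_force: [6.1, -9.5, -0.0]
gripper_width: 0.0001
```

```bash
python3 -c "
from h import *
for o in [.0175]:
  plan([spoke(-45-k,o,r=.040) for k in range(4,32,4)],maxmm=4)
for n in ['wrist']:
  cv2.imwrite(f'pics/{n}6.png',robot.camera(n)['pixels'])"
```

```text
at [ 0.4655 -0.0489  0.1129] q [-0.13  0.27  1.98 -0.    0.89 -0.85] F [ 6.1 -9.5 -0. ] t 3.25
[2.5, -0.8, -0.1, 0.001, 0.007, 0.0, 0.0]
[2.8, -1.1, 0.0, -0.0, -0.0, 0.07, 0.0]
[2.8, -1.1, 0.0, -0.0, -0.0, 0.07, 0.0]
[2.8, -1.1, 0.0, 0.0, -0.0, 0.07, 0.0]
[2.8, -1.1, -0.0, -0.0, 0.0, 0.07, 0.0]
[2.8, -1.1, 0.0, 0.0, -0.0, 0.07, 0.0]
[2.8, -1.1, -0.0, 0.0, -0.0, 0.07, 0.0]
```

View pics/wrist6.png

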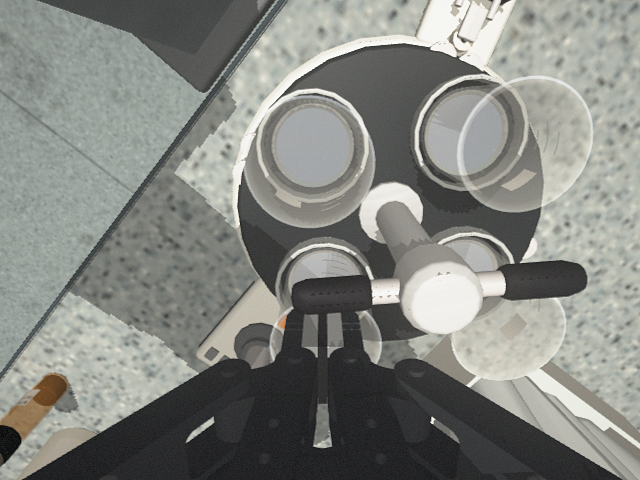

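>>> move_arm([
  [3.5,-0.8,0,0,0.005,0.04,0],
  [3.5,-1.1,0,0,0,0.07,0],
  [3,-1.1,0,0,0,0.07,0],
])

```text
t: 3.6
tcp_pos: [0.4644, -0.0506, 0.1135]
tool_rot: [0.013, 0.491, 0.871, -0.003]
contact_force: [4.9, -10.5, -4.9]
gripper_width: -0.0002
```

```bash
python3 -c "
from h import *
for o in [.0175]:
  plan([spoke(-45-k,o,r=.040) for k in range(12,38,5)],maxmm=4)
for n in ['wrist']:
  cv2.imwrite(f'pics/{n}7.png',robot.camera(n)['pixels'])"
```

```text
at [ 0.4644 -0.0506  0.1135] q [-0.12  0.26  1.99 -0.02  0.87 -0.66] F [  4.9 -10.5  -4.9] t 3.6
[2.9, -0.8, 0.1, 0.002, 0.008, -0.014, 0.0]
[2.9, -0.8, 0.1, 0.002, 0.008, -0.014, 0.0]
[2.9, -0.7, 0.1, 0.002, 0.008, -0.014, 0.0]
[3.6, -1.4, -0.0, 0.0, 0.0, 0.087, 0.0]
[3.6, -1.4, 0.0, -0.0, -0.0, 0.087, 0.0]
[3.6, -1.4, 0.0, 0.0, -0.0, 0.087, 0.0]
[3.6, -1.4, 0.0, -0.0, 0.0, 0.087, 0.0]
[3.6, -1.4, 0.0, -0.0, 0.0, 0.087, 0.0]
```

View pics/wrist7.png

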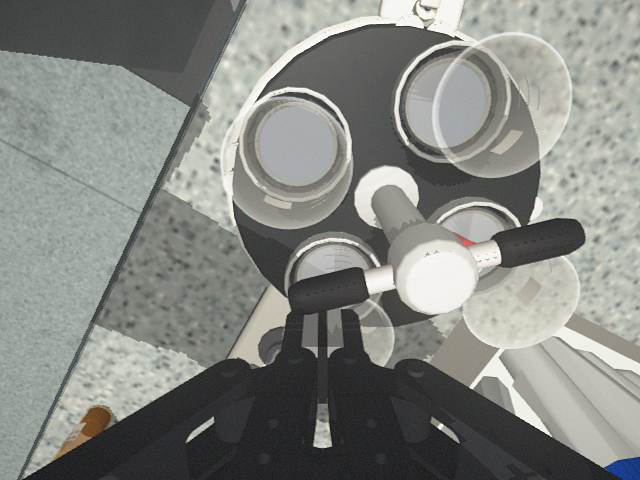

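>>> move_arm([
  [7,-1,0,0,0.005,-0.04,0],
  [8,-1.2,0,0,0,0,0],
])

```text
t: 3.85
tcp_pos: [0.4573, -0.0434, 0.1132]
tool_rot: [0.015, 0.473, 0.881, -0.004]
contact_force: [-0.1, -2.4, 1.2]
gripper_width: 0.0003
```

```bash
python3 -c "
from h import *
for o in [.0175]:
  plan([spoke(-45-k,o,r=.040) for k in range(12,38,5)],maxmm=8)
for n in ['wrist']:
  cv2.imwrite(f'pics/{n}8.png',robot.camera(n)['pixels'])"
```

```text
at [ 0.4573 -0.0434  0.1132] q [-0.11  0.25  2.01 -0.02  0.86 -0.68] F [-0.1 -2.4  1.2] t 3.85
[-1.3, -0.1, 0.2, 0.007, 0.03, -0.001, 0.0]
[3.6, -1.4, 0.0, -0.0, -0.0, 0.087, 0.0]
[3.6, -1.4, -0.0, 0.0, 0.0, 0.087, 0.0]
[3.6, -1.4, 0.0, -0.0, -0.0, 0.087, 0.0]
[3.6, -1.4, -0.0, 0.0, 0.0, 0.087, 0.0]
[3.6, -1.4, -0.0, -0.0, 0.0, 0.087, 0.0]
```

View pics/wrist8.png

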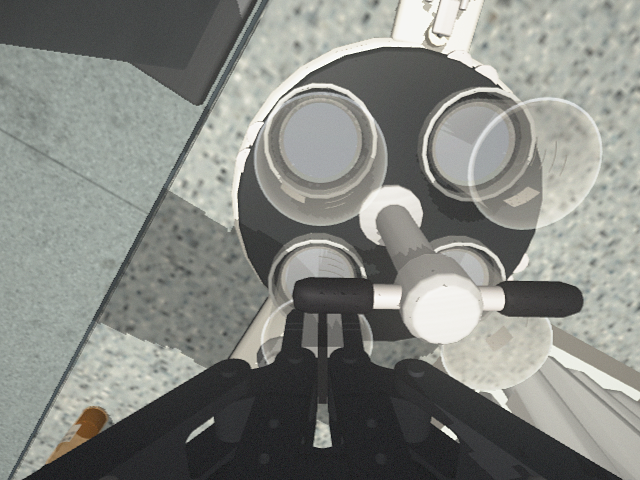

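>>> move_arm([
  [3.6,-1.2,0,0.003,0.01,0.08,0],
  [3.6,-1.4,0,0.003,0.01,0.08,0],
  [3.6,-1.4,0,0,0.01,0.08,0],
])

```text
t: 4.2
tcp_pos: [0.4481, -0.0345, 0.1128]
tool_rot: [0.0, 0.579, 0.815, 0.003]
contact_force: [0.7, -1.4, -1.1]
gripper_width: 0.0001
```

```bash
python3 -c "
from h import *
print(np.degrees(np.arctan2(*(cur()[1].as_matrix()[:2,0][::-1]))))
for o in [.0175]:
  plan([spoke(-45-k,o,r=.040) for k in range(20,50,5)],maxmm=8)
for n in ['wrist']:
  cv2.imwrite(f'pics/{n}9.png',robot.camera(n)['pixels'])"
```

```text
109.2630701264686
at [ 0.4481 -0.0345  0.1128] q [-0.11  0.24  2.02  0.01  0.88 -0.45] F [ 0.7 -1.4 -1.1] t 4.2
[-3.8, 1.3, -0.1, 0.003, -0.002, -0.056, 0.0]
[-3.9, 1.0, -0.1, 0.003, -0.002, -0.056, 0.0]
[3.6, -1.4, -0.0, 0.0, -0.0, 0.087, 0.0]
[3.6, -1.4, -0.0, 0.0, 0.0, 0.087, 0.0]
[3.6, -1.4, -0.0, 0.0, 0.0, 0.087, 0.0]
[3.6, -1.4, -0.0, -0.0, 0.0, 0.087, 0.0]
[3.6, -1.4, -0.0, 0.0, 0.0, 0.087, 0.0]
```

View pics/wrist9.png

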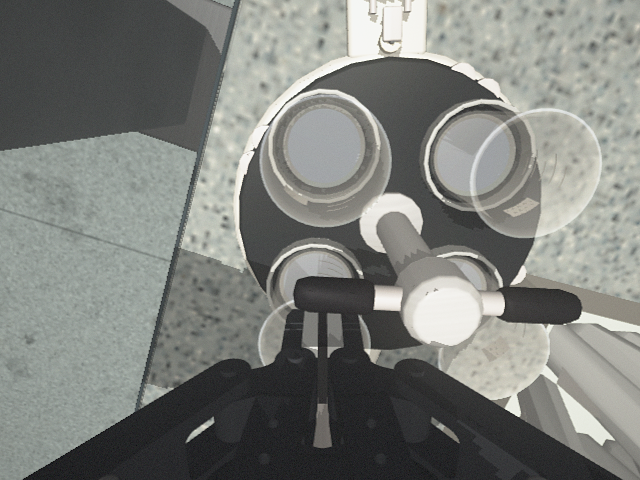

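>>> move_arm([
  [3.6,-1.4,0,0,0,0.087,0],
  [3.6,-1.4,0,0,0,0.087,0],
  [3.6,-1.4,0,0,0,0.087,0],
  [3.6,-1.4,0,0,0,0.087,0],
])

```text
t: 4.65
tcp_pos: [0.4402, -0.0218, 0.1128]
tool_rot: [0.0, 0.715, 0.699, 0.003]
contact_force: [1.4, -1.0, -0.4]
gripper_width: 0.0004
```

```bash
python3 -c "
from h import *
print(np.degrees(np.arctan2(*(cur()[1].as_matrix()[:2,0][::-1]))))
for o in [.0145]:
  plan([spoke(-45-k,o,r=.040) for k in range(45,70,5)],maxmm=8)
for n in ['wrist']:
  cv2.imwrite(f'pics/{n}10.png',robot.camera(n)['pixels'])"
```

```text
88.7207834652362
at [ 0.4402 -0.0218  0.1128] q [-0.08  0.23  2.03  0.01  0.87 -0.06] F [ 1.4 -1.  -0.4] t 4.65
[-0.9, 1.4, -0.2, 0.005, -0.004, -0.034, 0.0]
[3.5, -1.1, -0.0, 0.0, 0.0, 0.087, 0.0]
[3.5, -1.1, 0.0, -0.0, -0.0, 0.087, 0.0]
[3.5, -1.1, -0.0, 0.0, 0.0, 0.087, 0.0]
[3.5, -1.1, 0.0, -0.0, -0.0, 0.087, 0.0]
```

View pics/wrist10.png

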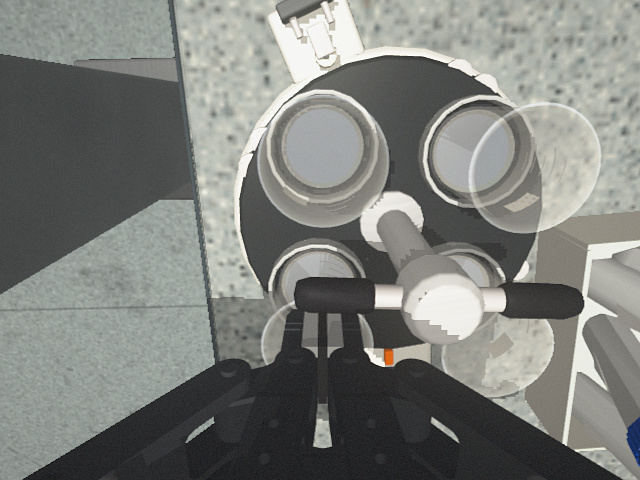

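>>> move_arm([
  [3.6,-0.8,0,0,0,0.08,0],
  [3.6,-1.1,0,0,0,0.087,0],
  [3.6,-1.1,0,0,0,0.087,0],
  [3.6,-1.1,0,0,0,0.087,0],
])

```text
t: 5.1
tcp_pos: [0.4371, -0.007, 0.1126]
tool_rot: [-0.001, 0.824, 0.566, 0.002]
contact_force: [0.3, -2.7, 0.3]
gripper_width: -0.0
```

```bash
python3 -c "
from h import *
print(np.degrees(np.arctan2(*(cur()[1].as_matrix()[:2,0][::-1]))))
for o in [.0145]:
  plan([spoke(-45-k,o,r=.040) for k in range(68,90,5)],maxmm=8)
for n in ['wrist']:
  cv2.imwrite(f'pics/{n}11.png',robot.camera(n)['pixels'])"
```

```text
68.9680933689974
at [ 0.4371 -0.007   0.1126] q [-0.04  0.23  2.04  0.    0.87  0.32] F [ 0.3 -2.7  0.3] t 5.1
[1.6, 1.4, -0.4, 0.001, -0.004, 0.023, 0.0]
[3.5, -1.1, -0.0, 0.0, 0.0, 0.087, 0.0]
[3.5, -1.1, -0.0, 0.0, 0.0, 0.087, 0.0]
[3.5, -1.1, -0.0, 0.0, 0.0, 0.087, 0.0]
[3.5, -1.1, -0.0, 0.0, 0.0, 0.087, 0.0]
```

View pics/wrist11.png

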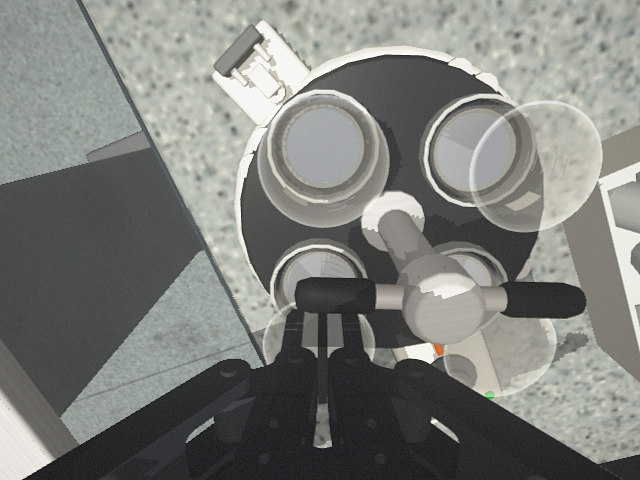

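>>> move_arm([
  [3.6,-0.6,0,0,0,0.087,0],
  [3.6,-1.1,0,0,0,0.087,0],
  [3.6,-1.1,0,0,0,0.07,0],
])

```text
t: 5.45
tcp_pos: [0.4375, 0.0026, 0.1123]
tool_rot: [-0.0, 0.887, 0.463, -0.001]
contact_force: [-3.3, -12.7, 4.7]
gripper_width: 0.0003
```

```bash
python3 -c "
from h import *
print(np.degrees(np.arctan2(*(cur()[1].as_matrix()[:2,0][::-1]))))
for o in [.0145]:
  plan([spoke(-45-k,o,r=.040) for k in (86,90)],maxmm=8)
for n in ['wrist']:
  cv2.imwrite(f'pics/{n}12.png',robot.camera(n)['pixels'])"
```

```text
55.12615142929821
at [0.4375 0.0026 0.1123] q [-0.02  0.23  2.04 -0.    0.88  0.59] F [ -3.3 -12.7   4.7] t 5.45
[6.0, 0.8, -0.7, -0.001, 0.002, 0.096, 0.0]
[2.8, -0.9, 0.0, 0.0, -0.0, 0.07, 0.0]
```

View pics/wrist12.png

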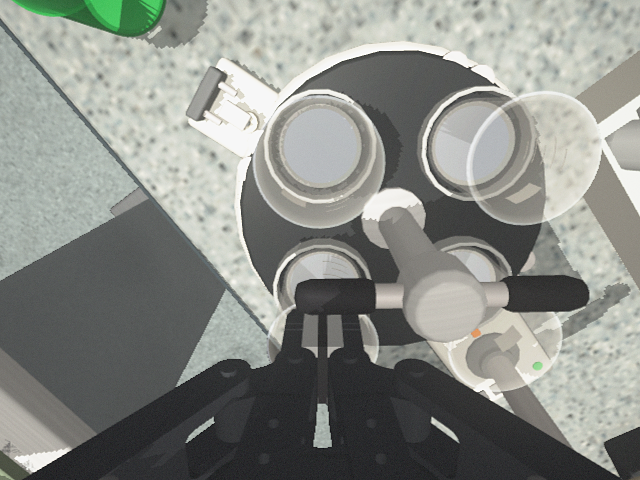

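>>> move_arm([
  [6.5,0,0,0,0,0.05,0],
])

```text
t: 5.6
tcp_pos: [0.4394, 0.0068, 0.1123]
tool_rot: [0.0, 0.898, 0.441, -0.004]
contact_force: [-3.6, -3.4, 3.5]
gripper_width: 0.0002
```

```bash
python3 -c "
from h import *
print(np.degrees(np.arctan2(*(cur()[1].as_matrix()[:2,0][::-1]))))
for o in [.0145]:
  plan([spoke(-45-k,o,r=.040) for k in (86,90)],maxmm=8)
for n in ['wrist']:
  cv2.imwrite(f'pics/{n}13.png',robot.camera(n)['pixels'])"
```

```text
52.33465315976435
at [0.4394 0.0068 0.1123] q [-0.01  0.23  2.03 -0.    0.89  0.65] F [-3.6 -3.4  3.5] t 5.6
[1.6, 1.6, -0.7, -0.003, 0.007, 0.047, 0.0]
[2.8, -0.9, -0.0, 0.0, 0.0, 0.07, 0.0]
```

View pics/wrist13.png

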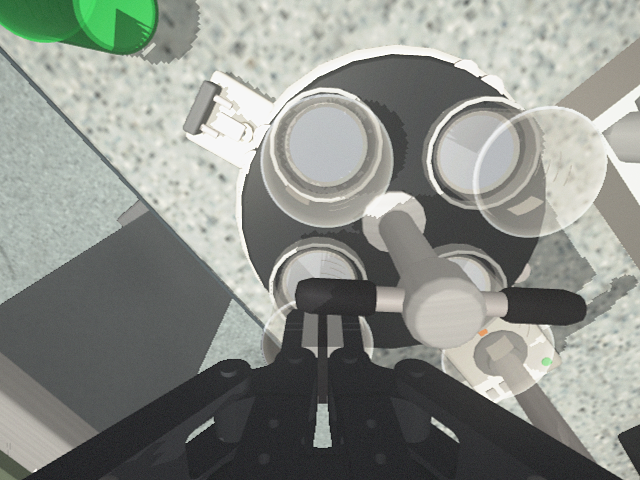

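>>> move_arm([
  [4,0,0,0,0.005,0.07,0],
])

```text
t: 5.75
tcp_pos: [0.4408, 0.0098, 0.112]
tool_rot: [-0.001, 0.912, 0.41, -0.003]
contact_force: [-6.9, -11.3, 8.9]
gripper_width: 0.0004
```

```bash
python3 -c "
from h import *
print(np.degrees(np.arctan2(*(cur()[1].as_matrix()[:2,0][::-1]))))
for o in [.0145]:
  plan([spoke(-45-k,o,r=.040) for k in (90,)],maxmm=8)
for n in ['wrist','top']:
  cv2.imwrite(f'pics/{n}14.png',robot.camera(n)['pixels'])"
```

```text
48.3792949596073
at [0.4408 0.0098 0.112 ] q [-0.    0.24  2.03 -0.    0.89  0.72] F [ -6.9 -11.3   8.9] t 5.75
[1.3, 1.5, -1.0, -0.005, 0.005, 0.048, 0.0]
```

View pics/wrist14.png

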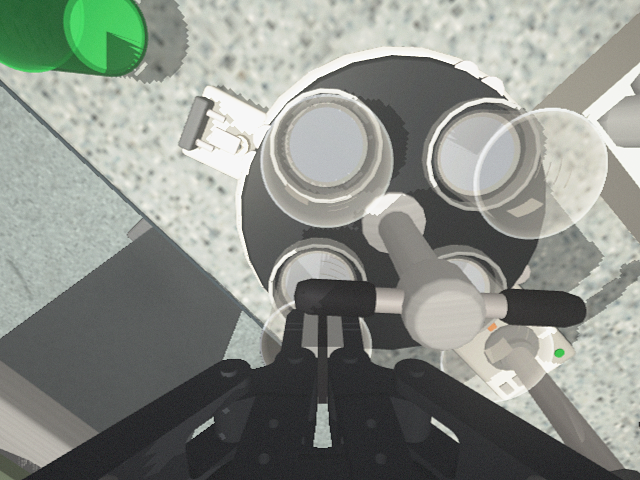

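>>> move_arm([
  [-6,0,0,0,0,0,0],
  [-10,0,0,0,0,0,0],
  [-10,0,0,0,0,0,0],
  [0,0,-25,0,0,0,0],
])

```text
t: 6.25
tcp_pos: [0.4198, -0.0105, 0.1346]
tool_rot: [-0.004, 0.91, 0.414, -0.006]
contact_force: [0.7, -0.0, 0.1]
gripper_width: 0.0002
```

```bash
python3 -c "
from h import *
print(cur()[0])
c=robot.camera('wrist');cv2.imwrite('pics/w15.png',c['pixels'])
c=robot.camera('scene');cv2.imwrite('pics/s15.png',cv2.resize(c['pixels'][190:310,230:370],None,fx=5,fy=5,interpolation=cv2.INTER_CUBIC))
"
```

```text
[ 0.41976906 -0.01051696  0.13461942]
```

View pics/w15.png

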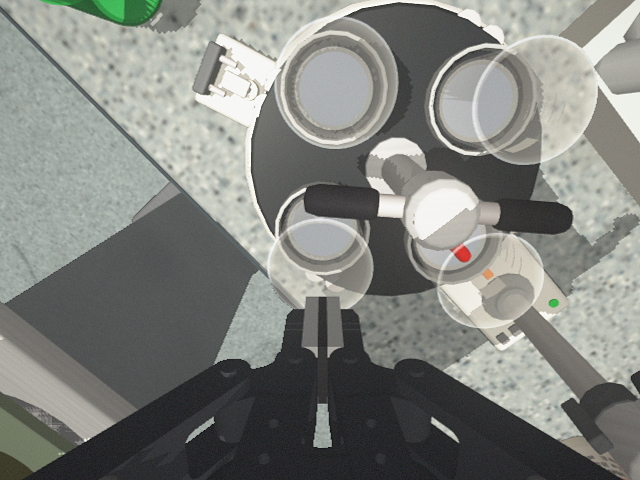

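View pics/s15.png

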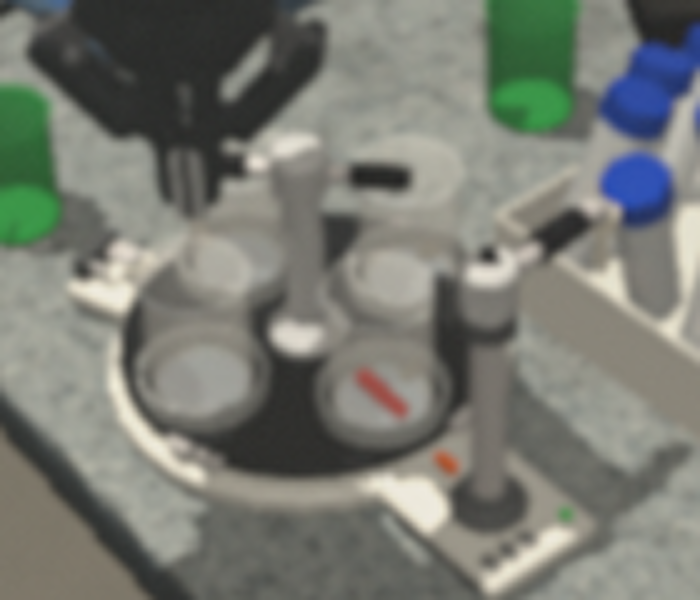

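```bash
python3 -c "
from h import *
c=robot.camera('wrist')
for uv in [(312,200),(568,218)]:
  q=ray(c,uv,.128);e=q[:2]-np.array(P[:2]);print(q,np.linalg.norm(e),np.degrees(np.arctan2(e[1],e[0])-P[2]))
a=ray(c,(312,200),.128);b=ray(c,(568,218),.128);e=(a-b);print('line',np.degrees(np.arctan2(e[1],e[0])-P[2]),np.linalg.norm(e))
# reference from image 4 pose? compute tail direction: pointer
for uv,z in [((488,273),.02),((442,213),.141)]:
  q=ray(c,uv,z);e=q[:2]-np.array(P[:2]);print(q,np.linalg.norm(e),np.degrees(np.arctan2(e[1],e[0])-P[2]))
t=robot.camera('top');cv2.imwrite('pics/t15.png',cv2.resize(t['pixels'][210:310,250:390],None,fx=5.7,fy=5.7,interpolation=cv2.INTER_CUBIC))
cv2.imwrite('pics/w16.png',cv2.resize(c['pixels'][130:350,270:590],None,fx=2.5,fy=2.5,interpolation=cv2.INTER_CUBIC))
"
```

```text
[0.45120608 0.02804787 0.128     ] 0.046933907817596 219.55860861611782
[ 0.52406236 -0.04540955  0.128     ] 0.056798179123875414 47.89358447359537
line 224.12309254453396 0.10346028987885368
[ 0.49187303 -0.11353729  0.02      ] 0.10624488097820943 4.961392106023769
[ 0.48628445 -0.00492753  0.141     ] 0.005580508709640592 120.33808756484162
```

View pics/t15.png

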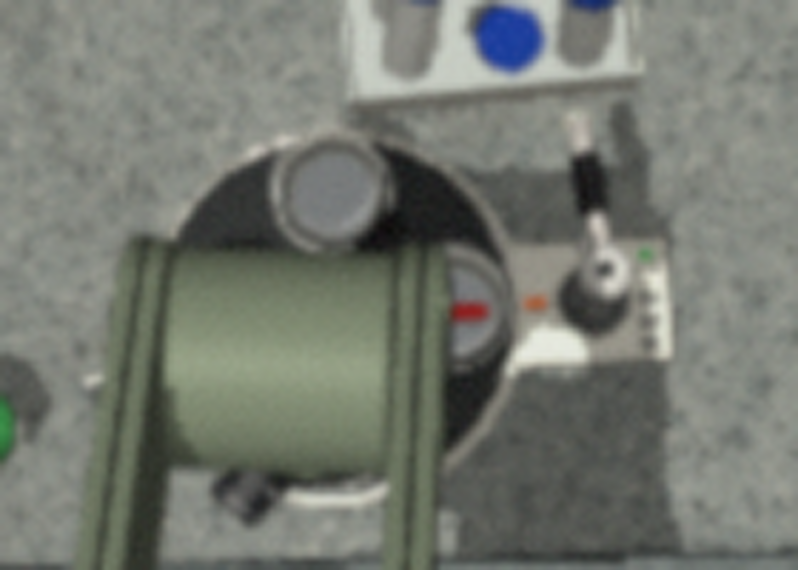

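View pics/w16.png

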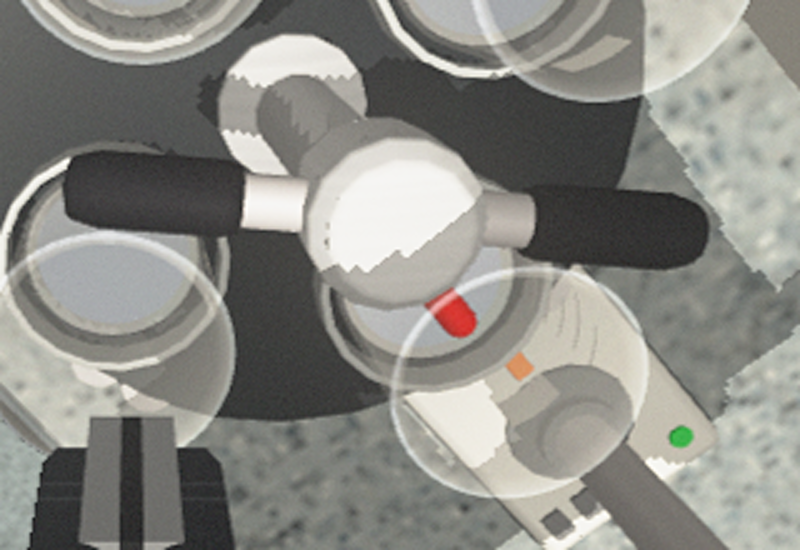

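```bash
python3 -c "
from h import *
import pickle
d=pickle.load(open('c0.pkl','rb'))
c=robot.camera('scene')
f=lambda a:cv2.resize(a[235:290,250:330],None,fx=10,fy=5.4*10/10*1,interpolation=cv2.INTER_CUBIC)
f=lambda a:cv2.resize(a[240:285,250:325],None,fx=6.5,fy=6.5,interpolation=cv2.INTER_CUBIC)
cv2.imwrite('pics/cmp.png',np.vstack([f(d['scene']['pixels']),f(c['pixels'])]))
"
```

```text
(no output)
```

View pics/cmp.png

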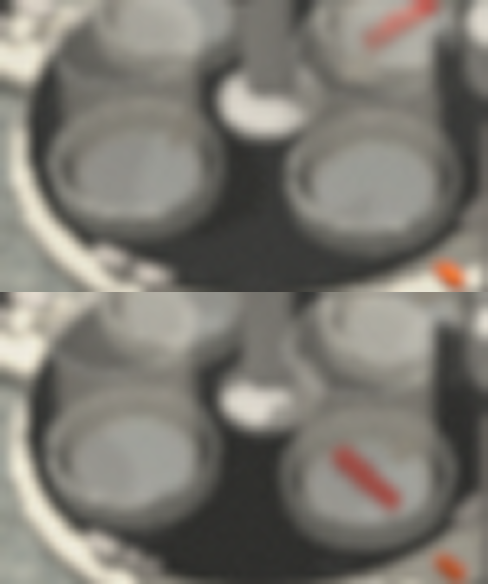

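```bash
cat >> h.py <<'E'
def arm(phi,off,r=.042,z=.139):
    a=np.pi-phi;return W(.132+r*np.cos(a)+off*np.sin(a),r*np.sin(a)-off*np.cos(a),z),a+np.pi/2+P[2]
E
python3 -c "
from h import *
p,R,s=cur()
t,y=arm(1.45,.034,z=.22);print(t,np.degrees(y));q=p.copy();q[2]=.215;y0=np.arctan2(*(R.as_matrix()[:2,0][::-1]));plan([(q,y0),(t,y)])"
```

```text
[ 0.52908728 -0.16796837  0.22      ] 97.56262197742743
at [ 0.423  -0.01    0.1365] q [-0.05  0.18  2.03  0.    0.94  0.66] F [-0.4  0.7  0.3] t 6.5
[-0.1, -0.2, -39.3, -0.003, 0.001, -0.0, 0.0]
[-0.1, -0.1, -39.3, -0.003, 0.001, -0.0, 0.0]
[-7.0, 26.3, -0.7, 0.0, 0.0, -0.121, 0.0]
[-10.2, 25.2, -0.7, 0.0, 0.0, -0.121, 0.0]
[-13.1, 23.8, -0.7, 0.0, 0.0, -0.121, 0.0]
[-15.9, 22.0, -0.7, 0.0, 0.0, -0.121, 0.0]
[-18.5, 19.9, -0.7, 0.0, 0.0, -0.121, 0.0]
[-20.8, 17.6, -0.7, 0.0, 0.0, -0.121, 0.0]
[-22.7, 14.9, -0.7, 0.0, 0.0, -0.121, 0.0]
```

>>> move_arm([
  [0,0,-42,0,0,0,0],
  [0,0,-42,-0.003,0,0,0],
  [-7,26,-0.7,0,0,-0.12,0],
  [-10,25,-0.7,0,0,-0.12,0],
  [-13,24,-0.7,0,0,-0.12,0],
])

```text
t: 7.0
tcp_pos: [0.4664, -0.0767, 0.2207]
tool_rot: [-0.005, 0.816, 0.578, -0.005]
contact_force: [0.5, -0.1, 0.0]
gripper_width: 0.0
```

>>> move_arm([
  [-16,22,-0.7,0,0,-0.12,0],
  [-18.5,20,-0.7,0,0,-0.12,0],
  [-21,17.6,-0.7,0,0,-0.12,0],
  [-22.7,15,-0.7,0,0,-0.12,0],
])

```text
t: 7.4
tcp_pos: [0.5296, -0.1691, 0.2177]
tool_rot: [-0.009, 0.646, 0.763, -0.005]
contact_force: [0.6, 0.0, 0.4]
gripper_width: -0.0
```

```bash
python3 -c "
from h import *
t,y=arm(1.45,.034,z=.165);plan([(t,y)])
for n in ['wrist','scene']:
  cv2.imwrite(f'pics/{n}20.png',robot.camera(n)['pixels'])"
```

```text
at [ 0.5296 -0.1691  0.2177] q [-0.33  0.31  1.62 -0.    1.24 -0.49] F [0.6 0.  0.4] t 7.4
[0.4, 0.3, 26.4, -0.01, -0.004, 0.017, 0.0]
[0.5, 0.1, 26.4, -0.01, -0.004, 0.017, 0.0]
```

View pics/wrist20.png

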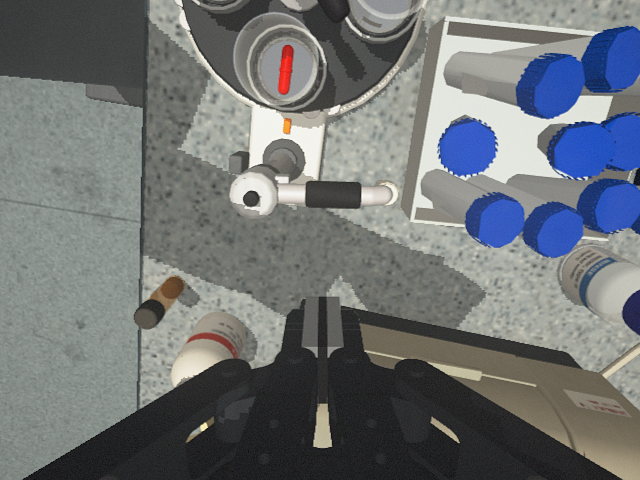

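View pics/scene20.png

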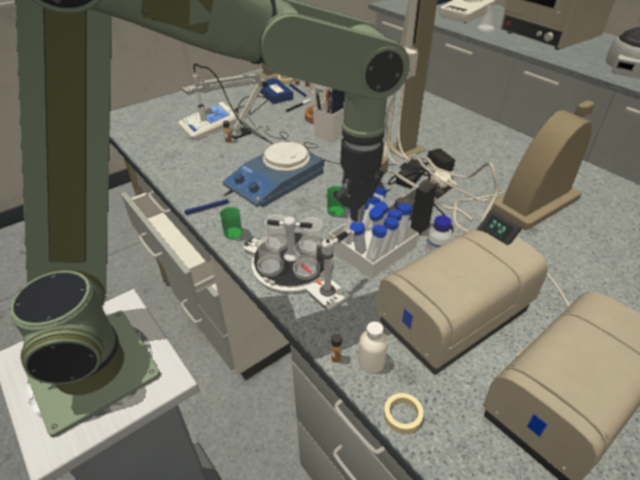

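>>> move_arm([
  [0.5,0,28,-0.01,-0.004,0.015,0],
  [0.5,0,28,-0.01,-0.004,0.015,0],
  [0,0,24,0,0,0,0],
])

```text
t: 7.8
tcp_pos: [0.5309, -0.1694, 0.1356]
tool_rot: [0.003, 0.662, 0.75, 0.001]
contact_force: [0.4, 1.1, -0.4]
gripper_width: -0.0002
```

```bash
python3 -c "
from h import *
plan([arm(1.45,.016)]+[arm(1.45-k*.11,.016) for k in range(1,4)],maxmm=8)
for n in ['wrist']:
  cv2.imwrite(f'pics/{n}21.png',robot.camera(n)['pixels'])"
```

```text
at [ 0.5309 -0.1694  0.1356] q [-0.33  0.37  1.75  0.    1.02 -0.45] F [ 0.4  1.1 -0.4] t 7.8
[6.6, -0.6, -1.2, 0.002, 0.001, -0.003, 0.0]
[6.6, -0.6, -1.1, 0.002, 0.001, -0.003, 0.0]
[6.6, -0.6, -1.1, 0.002, 0.001, -0.003, 0.0]
[4.7, 1.5, -0.0, -0.0, 0.0, -0.11, 0.0]
[4.7, 1.5, 0.0, -0.0, -0.0, -0.11, 0.0]
[4.7, 1.5, -0.0, -0.0, -0.0, -0.11, 0.0]
```

View pics/wrist21.png

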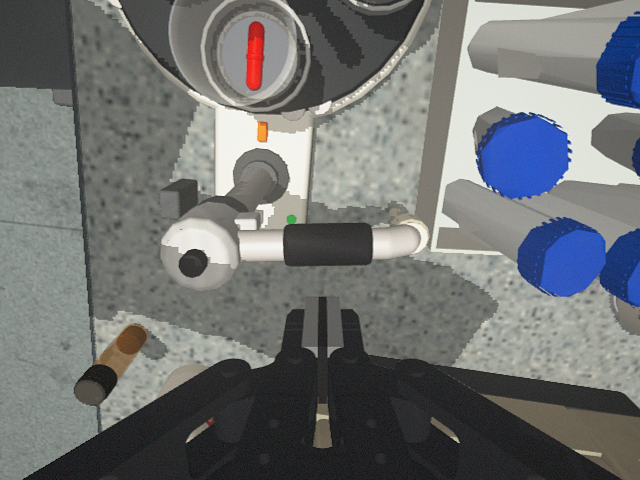

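>>> move_arm([
  [6.6,-0.6,-1,0,0,0,0],
  [6.6,-0.6,-1,0,0,0,0],
  [6,-0.4,-0.5,0,0,0,0],
  [4.7,1.5,0,0,0,-0.1,0],
  [4.7,1.5,0,0,0,-0.1,0],
])

```text
t: 8.35
tcp_pos: [0.5255, -0.1383, 0.136]
tool_rot: [0.001, 0.581, 0.814, -0.001]
contact_force: [-0.0, -1.6, -1.8]
gripper_width: 0.0
```

```bash
python3 -c "
from h import *
print(np.degrees(np.arctan2(*(cur()[1].as_matrix()[:2,0][::-1]))))
plan([arm(1.24-k*.11,.016) for k in range(0,5)],maxmm=8)
for n in ['wrist']:
  cv2.imwrite(f'pics/{n}22.png',robot.camera(n)['pixels'])"
```

```text
109.00514683585048
at [ 0.5255 -0.1383  0.136 ] q [-0.28  0.35  1.78 -0.    1.01 -0.61] F [-0.  -1.6 -1.8] t 8.35
[-3.1, 1.5, -3.0, -0.001, 0.003, -0.01, 0.0]
[4.7, 1.5, -0.0, 0.0, 0.0, -0.11, 0.0]
[4.7, 1.5, 0.0, -0.0, -0.0, -0.11, 0.0]
[4.7, 1.5, -0.0, 0.0, 0.0, -0.11, 0.0]
[4.7, 1.5, 0.0, -0.0, -0.0, -0.11, 0.0]
```

View pics/wrist22.png

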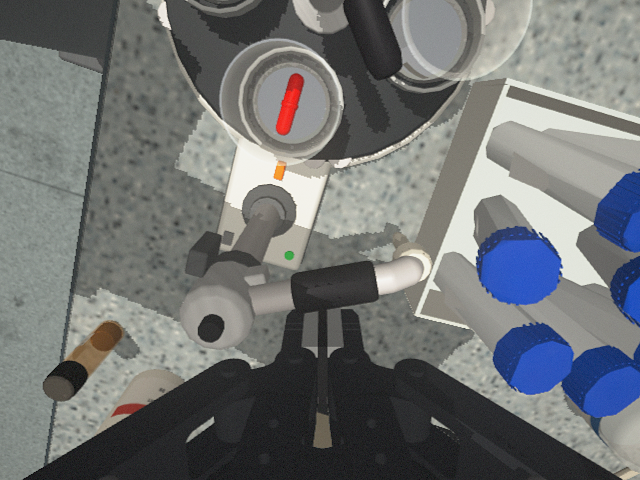

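>>> move_arm([
  [4.7,1.5,0,0,0,-0.145,0],
  [4.7,1.7,0,0,0,-0.145,0],
  [4.7,1.7,0,0,0,-0.14,0],
  [4.7,1.7,0,0,0,-0.13,0],
])

```text
t: 8.8
tcp_pos: [0.5251, -0.1186, 0.1411]
tool_rot: [0.007, 0.325, 0.946, -0.002]
contact_force: [0.5, -0.8, -1.7]
gripper_width: 0.0003
```

```bash
python3 -c "
from h import *
print(np.degrees(np.arctan2(*(cur()[1].as_matrix()[:2,0][::-1]))))
plan([arm(.8-k*.11,.015) for k in range(0,5)],maxmm=8)
for n in ['wrist']:
  cv2.imwrite(f'pics/{n}23.png',robot.camera(n)['pixels'])"
```

```text
142.01546661797101
at [ 0.5251 -0.1186  0.1411] q [-0.24  0.33  1.79 -0.01  1.   -1.15] F [ 0.5 -0.8 -1.7] t 8.8
[0.0, -2.9, 2.1, 0.002, 0.015, 0.126, 0.0]
[4.7, 1.4, -0.0, 0.0, 0.0, -0.11, 0.0]
[4.7, 1.4, -0.0, 0.0, 0.0, -0.11, 0.0]
[4.7, 1.4, -0.0, -0.0, 0.0, -0.11, 0.0]
[4.7, 1.4, 0.0, 0.0, 0.0, -0.11, 0.0]
```

View pics/wrist23.png

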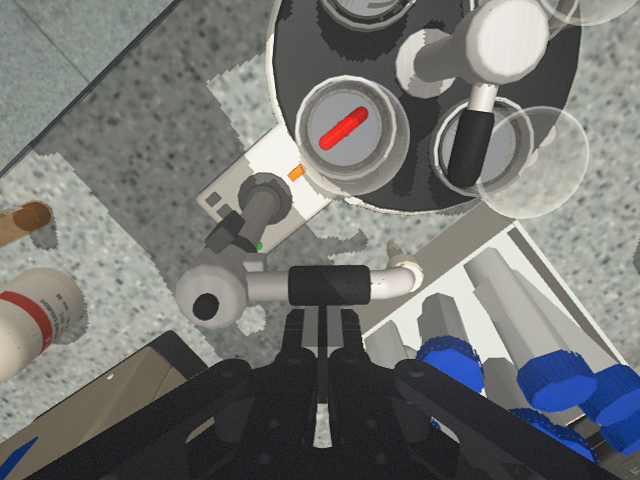

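>>> move_arm([
  [4.7,0,1,0,0.008,-0.11,0],
  [4.7,1.4,0.5,0,0.005,-0.11,0],
  [4.7,1.4,0.5,0,0,-0.11,0],
  [4.7,1.4,0,0,0,-0.11,0],
])

```text
t: 9.25
tcp_pos: [0.5146, -0.1046, 0.1436]
tool_rot: [0.008, 0.109, 0.994, -0.0]
contact_force: [1.8, -0.1, 0.0]
gripper_width: 0.0
```

```bash
python3 -c "
from h import *
print(180.64-np.degrees(np.arctan2(*(cur()[1].as_matrix()[:2,0][::-1]))))
plan([arm(.2-k*.1,.015) for k in range(0,3)],maxmm=8)
for n in ['wrist']:
  cv2.imwrite(f'pics/{n}24.png',robot.camera(n)['pixels'])"
```

```text
13.111824793969674
at [ 0.5146 -0.1046  0.1436] q [-0.22  0.31  1.82  0.    1.   -1.58] F [ 1.8 -0.1  0. ] t 9.25
[4.8, 0.6, 2.2, 0.0, 0.008, -0.014, 0.0]
[4.8, 0.7, 2.2, 0.0, 0.008, -0.014, 0.0]
[4.3, 1.3, 0.0, -0.0, -0.0, -0.1, 0.0]
[4.3, 1.3, -0.0, -0.0, 0.0, -0.1, 0.0]
```

View pics/wrist24.png

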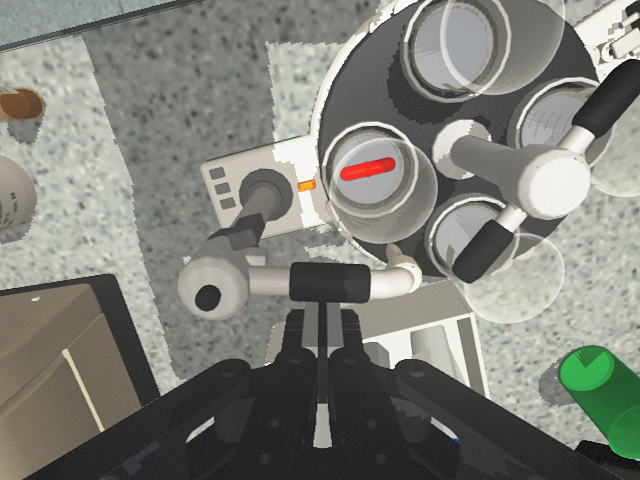

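>>> move_arm([
  [4.5,0.5,3,0,0.008,-0.05,0],
  [4.5,0.8,3,0,0.006,-0.06,0],
  [4.5,1,1,0,0,-0.07,0],
])

```text
t: 9.6
tcp_pos: [0.5053, -0.0994, 0.1404]
tool_rot: [0.006, 0.022, 1.0, -0.0]
contact_force: [1.1, -0.7, -0.6]
gripper_width: -0.0003
```

```bash
python3 -c "
from h import *
print(180.64-np.degrees(np.arctan2(*(cur()[1].as_matrix()[:2,0][::-1]))))
plan([arm(.0,.015) for k in range(0,1)],maxmm=8)
for n in ['wrist']:
  cv2.imwrite(f'pics/{n}25.png',robot.camera(n)['pixels'])"
```

```text
3.1219618576674577
at [ 0.5053 -0.0994  0.1404] q [-0.22  0.3   1.85  0.    0.99 -1.75] F [ 1.1 -0.7 -0.6] t 9.6
[3.9, 0.7, 0.7, -0.0, 0.006, -0.027, 0.0]
[3.9, 0.8, 0.7, -0.0, 0.006, -0.027, 0.0]
```

View pics/wrist25.png

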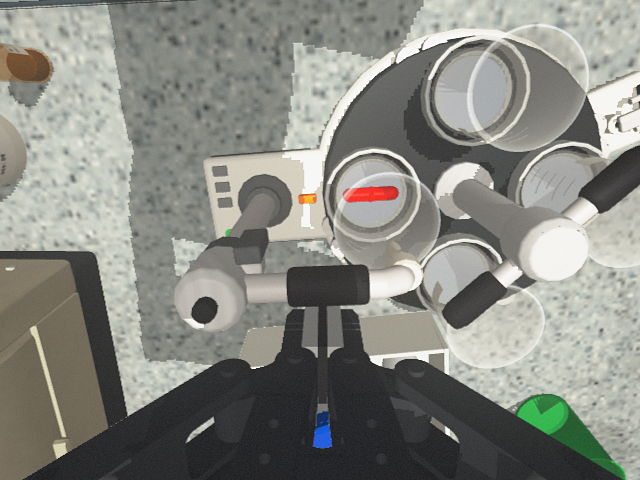

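>>> move_arm([
  [4,0.7,1,0,0.006,-0.04,0],
  [4,0.8,1,0,0.005,-0.04,0],
])

```text
t: 9.85
tcp_pos: [0.5035, -0.0983, 0.1408]
tool_rot: [0.009, -0.015, 1.0, -0.002]
contact_force: [11.1, -1.6, -6.7]
gripper_width: -0.0003
```

```bash
python3 -c "
from h import *
print(180.64-np.degrees(np.arctan2(*(cur()[1].as_matrix()[:2,0][::-1]))))
plan([arm(.0,.015) for k in range(0,1)],maxmm=8)
for n in ['wrist']:
  cv2.imwrite(f'pics/{n}26.png',robot.camera(n)['pixels'])"
```

```text
358.87852596568433
at [ 0.5035 -0.0983  0.1408] q [-0.22  0.29  1.85  0.    0.98 -1.82] F [11.1 -1.6 -6.7] t 9.85
[6.0, 0.9, 1.6, -0.004, 0.018, 0.02, 0.0]
```

View pics/wrist26.png

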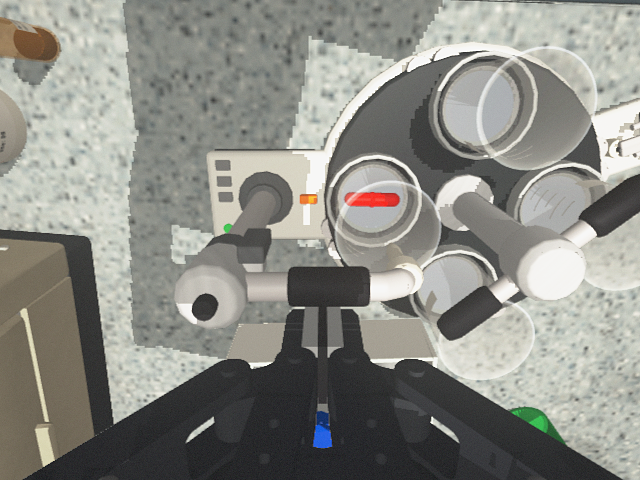

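>>> move_arm([
  [5,0.5,1,0,0.01,0.02,0],
  [6,0.5,1,0,0.005,0,0],
])

```text
t: 10.1
tcp_pos: [0.5034, -0.0987, 0.1411]
tool_rot: [0.015, 0.0, 1.0, -0.003]
contact_force: [13.4, -0.2, -9.7]
gripper_width: -0.0001
```

```bash
python3 -c "
from h import *
print(180.64-np.degrees(np.arctan2(*(cur()[1].as_matrix()[:2,0][::-1]))))
plan([arm(.0,.015) for k in range(0,1)],maxmm=8)
for n in ['wrist']:
  cv2.imwrite(f'pics/{n}27.png',robot.camera(n)['pixels'])"
```

```text
0.6631421654160761
at [ 0.5034 -0.0987  0.1411] q [-0.22  0.29  1.86 -0.    0.96 -1.79] F [13.4 -0.2 -9.7] t 10.1
[6.0, 1.0, 1.9, -0.007, 0.029, -0.012, 0.0]
```

View pics/wrist27.png

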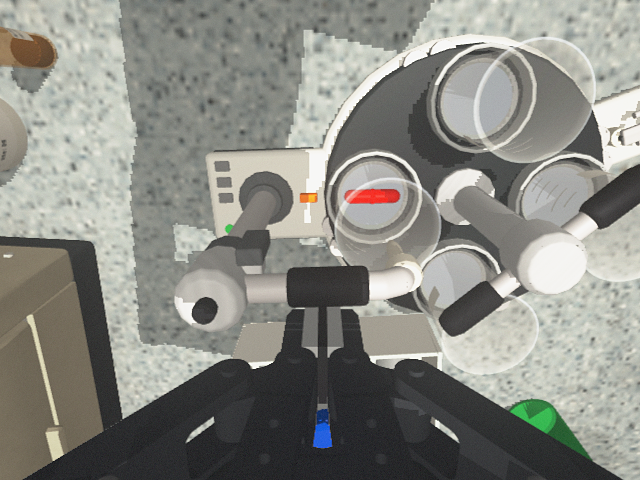

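```bash
python3 -c "
from h import *
for n in ['top','scene']:
  c=robot.camera(n);print(n)
  b=(250,210,5.7,100,140) if n=='top' else (280,210,8,70,90)
  A=cv2.resize(c['pixels'][b[1]:b[1]+b[3],b[0]:b[0]+b[4]],None,fx=b[2],fy=b[2],interpolation=cv2.INTER_CUBIC)
  for k,col in ((0,(0,255,0)),(.13,(0,0,255))):
    for r in (.02,.042,.057,.072):
      a=np.pi-k;u=pix(c,W(.132+r*np.cos(a),r*np.sin(a),.150));cv2.circle(A,(int((u[0]-b[0]+.5)*b[2]),int((u[1]-b[1]+.5)*b[2])),2,col,-1)
  cv2.imwrite(f'pics/{n}30.png',A)
"
```

```text
top
scene
```

View pics/scene30.png

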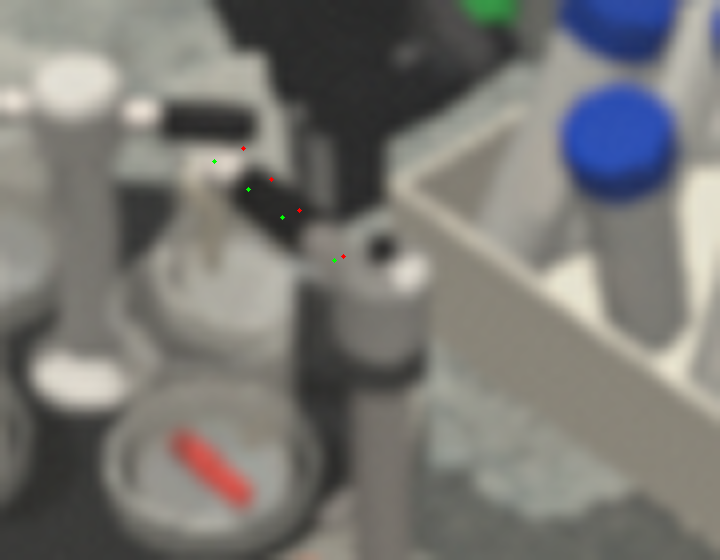

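View pics/top30.png

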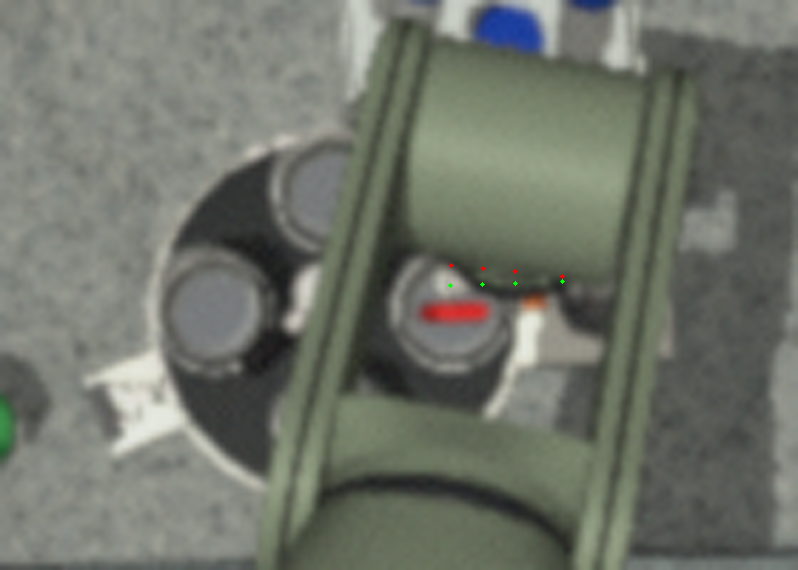

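>>> move_arm([
  [-6,0,0,0,0,0,0],
  [-10,0,0,0,0.02,0,0],
  [-10,0,0,0,0.01,0,0],
  [0,0,-40,0,0,0,0],
  [0,0,-45,0,0,0,0],
])

```text
t: 10.75
tcp_pos: [0.5285, -0.0969, 0.2243]
tool_rot: [-0.008, 0.009, 1.0, -0.001]
contact_force: [1.1, -0.2, 0.3]
gripper_width: -0.0
```

```bash
python3 -c "
from h import *
print(cur()[0],cur()[2]['contact_force'])
for n in ['wrist']:
  cv2.imwrite(f'pics/{n}31.png',robot.camera(n)['pixels'])"
```

```text
[ 0.52846031 -0.09687293  0.224323  ] [ 1.12110224 -0.18045229  0.34171521]
```

View pics/wrist31.png

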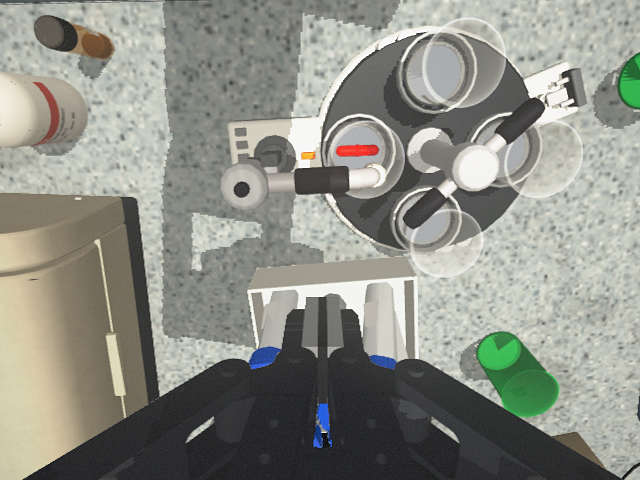

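```bash
python3 -c "
from h import *
c=robot.camera('wrist');cv2.imwrite('pics/w32.png',cv2.resize(c['pixels'][50:260,210:560],None,fx=2.25,fy=2.25,interpolation=cv2.INTER_CUBIC))
A=c['pixels'].copy()
def mk(x,y,z,col):
  u=pix(c,W(x,y,z));cv2.circle(A,(int(round(u[0])),int(round(u[1]))),2,col,-1)
for a in (0,90,180,270):
  for t in np.arange(0,6.28,.3): mk(.06*np.cos(np.radians(a))+.031*np.cos(t),.06*np.sin(np.radians(a))+.031*np.sin(t),.040,(0,0,255))
for r in (-.052,-.038,0,.038,.052): mk(r*.7071,r*.7071,.128,(0,255,0))
for r in (0,.02,.042,.072): mk(.132-r,0,.15,(255,0,0))
cv2.imwrite('pics/w33.png',cv2.resize(A[50:260,210:560],None,fx=2.25,fy=2.25,interpolation=cv2.INTER_CUBIC))
"
```

```text
(no output)
```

View pics/w33.png

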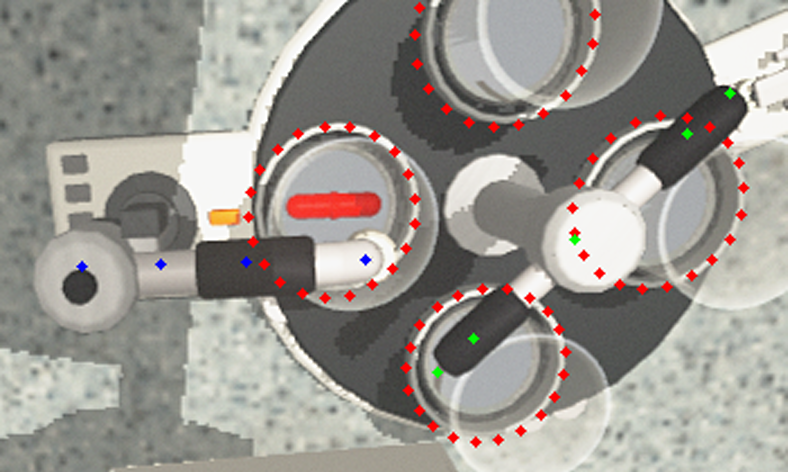

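```bash
python3 -c "
from h import *
robot.job_done()"
```

```text
the job is handed in; nothing more can be done
```

I brought the beaker with the red stir bar to the dosing place, pushed the dosing arm against its stop, and handed the job in at about t = 11 s. No verdict was reported.

- **Carousel:** I pushed one spoke clockwise through a quarter turn until the carousel went into the next click. The dosing arm was still about 1.45 rad aside at that point.
- **Dosing arm:** I then pushed its sleeve round until it stopped. It did not move further at about 13 N, where 1 to 2 N is enough to swing it. After that I backed the robot off and raised it clear.

**Last checks:**
- **Beaker position:** The nests lined up with their starting positions to about 1 mm, with the carousel possibly 1° past the click's centre. The limit is 6 mm.
- **Arm position:** The wrist picture shows the arm pointing at the hub within about 2°, so roughly 0 to 0.04 rad against the 0.06 rad limit.
- **One disagreement:** With the finger on the sleeve, its offset suggested the arm might be up to 0.07 rad short of the stop. An overlay in the scene camera could not settle this, because of calibration error. I went by the firm stop and the wrist picture taken after backing off.
- **Contacts:** The wrist force read only about 1 N at hand-in. I saw no beaker tipped or touched. I kept the robot clear of the things standing around, but did not measure their positions again.

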